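# Reset the engraver's hand rest to the ball vise

## Task

The sliding hand rest is locked in the wrong place for the work. Squeeze its release lever against the fixed grip, keep it squeezed while you slide the carriage along its rail until the rest stands opposite the round steel ball vise, then let the lever go so that its locking pin drops fully into the slot there; the slots must be found by feel. Do not ram or drag the pin hard against the locking bar, and leave the vise, jar, tin and brush alone.

Things in the scene. Friction and masses are not known exactly. Their poses are not given: they have to be found in the camera images.
- base: Fixed dark steel base plate, 133 x 344 x 10 mm; origin under the plate, x across the rail (away from the robot), y along the rail, z up. It carries an aluminium guide rail along y and, beyond the rail, an upright steel locking bar parallel to it
- bar_mid (a point): Middle of the locking bar's face on the lever's side: 34 mm beyond the base origin in x, y = 0, 56 mm above the bench; axes as the base. Four upright slots, 10 mm wide, open to the lever and above. The pin starts in the one at base y = -50 mm. The others are each in a bolted steel plate 57 mm wide at about y = -100, 0, +100 mm, but up to 11 mm off that along y, either way. Flat face between
- carriage (a joint): Position of the sliding carriage along base +y, m: 0 at the start slot, so its y in the base frame = value - 0.050; range -0.075 to 0.175. About 2 N friction plus drag of 6 N per m/s. It carries the fixed grip, the lever and the rubber hand rest
- lever (a joint): Angle of the release lever, rad: 0 = let go, pin fully home in a slot; 0.22 = fully squeezed (stop). The pin rides on the bar's face at about 0.175, clears it above 0.185. A spring returns it: squeezing takes about 3 N at first, 6 N at the end. Let go off a slot it stays near 0.175, the pin pressing on the bar with 12 to 15 N; the carriage then takes 4 to 7 N to slide and the pin drops in over a slot
- grip_mid (a point): Midway between the outer faces of fixed grip and released lever, at the height to squeeze, 105 mm above the bench; fixed to the carriage, axes as the base. Fixed grip: black upright plate, 32 mm wide in y, 12 thick, outer face 22 mm from here in -x, top 19 mm above. Over both: 44 mm released, about 28 with the pin on the bar's face, 24 fully squeezed (more lower down). The rest's arms pass 35 mm below, 20 to 30 mm aside in y
- lever_pad (a point): On the lever's outer (far, +x) face at the height to squeeze, 105 mm above the bench; moves with the lever. Steel plate 32 mm wide in y, 8 thick, upright when released, top 20 mm above here, hinged along y 89 mm below; squeezed, its top tilts towards the fixed grip (-x). The fixed grip itself does not give in x
- rest_mid (a point): Top middle of the rubber hand rest, a bar 90 mm long in y and 16 mm square, 77 mm above the bench beyond the locking bar; axes as the base. Part of the carriage, at the same y as pin and lever, 82 mm beyond grip_mid in x
- pin: Flat-ended steel locking pin (tongue), 8 mm wide in y, 20 mm high, on the lever's far side, 56 mm above the bench; origin at its middle, its end 4 mm beyond in x. Each slot is 2 mm wider than it. It must not be pushed or dragged against the bar or a slot's side with 30 N or more
- vise: Round steel ball vise on a black rubber ring, 76 mm across, 84 mm high, a small brass workpiece between its jaws up to 94 mm; fixed. Origin under its centre. It stands 165 mm beyond the base origin in x at base y = -100, 0 or +100 mm: the rest must go to the slot opposite it
- jar: Loose glass jar with a steel lid, 58 mm across, 85 mm high; origin under its centre. Leave alone
- tin: Loose aluminium tin with a paper label, 62 mm across, 60 mm high; origin under its centre. Leave alone
- brush: Loose flat brush with a blue handle, 185 mm long, 40 mm wide, 16 mm high, lying between robot and base; origin under it, in the metal ferrule. Leave alone
Things that resemble listed ones, but are neither listed nor needed, are in the scene too. What is shaped like the vise but blue is not meant.

How it is judged:
On the way, in this order (a step that is already met when the one before it is completed fails the run):
1. the lever is squeezed and the pin is out of its slot before the carriage moves on (value of joint lever above 0.17 rad and distance of rest_mid from where it was at the start of the episode below 0.015 m), for 0.1 s.
2. the carriage has come opposite the vise with the pin still drawn (value of joint lever above 0.12 rad and y of vise in the frame of rest_mid between -0.025 and 0.025 m), for 0.05 s.
At the end, for the whole second after the job is handed in: The lever is let go and home (angle under 0.04 rad: the pin is in a slot), the hand rest stands opposite the ball vise (within 15 mm along the rail), and the carriage is at rest (value of joint lever below 0.04 rad and y of vise in the frame of rest_mid between -0.015 and 0.015 m and velocity of joint carriage between -0.01 and 0.01 m/s); the robot touches nothing.
It fails at once if the locking pin is rammed or dragged with more than 30 N (contact force between pin and anything else above 30 N).
It fails at once if the jar is moved (distance of jar from where it was at the start of the episode above 0.015 m).
It fails at once if the tin is moved (distance of tin from where it was at the start of the episode above 0.015 m).
It fails at once if the brush is moved (distance of brush from where it was at the start of the episode above 0.02 m).
It fails at once if the vise is struck (contact force between vise and anything else above 5 N).
It also fails if it takes over 45 s, if anything falls off the work surface, if the arm or the gripper's body presses on something with over 40 N, if the wrist force passes 120 N, or if a joint passes its speed limit or range.

## Robot

A 6-joint arm with a two-finger parallel gripper is mounted at the origin on the work surface. World frame = base frame: x ahead of the robot, y to its left, z up, the work surface at z = 0. Lengths are in m, angles in rad, forces in N, time in s.
With the tool pointing down it reaches from about 0.325 to 0.775 m from the base axis. Payload 5.5 kg.
Tool frame: the origin (TCP) lies on the centre line of the jaws, within the pads' length; the fingertips stand 19 mm ahead of it and the grasp point (between the pads) is the TCP; z points along the fingers, y is the direction in which the jaws open and shut (so a half turn about z gives the same grasp; the last joint's range is limited). The gripper opens to 88 mm and grips with 3 to 60 N. Pads are 20 mm wide; open, the fingers measure 115 mm over their backs; the gripper's body (75 mm by 178 mm) begins 61 mm behind the grasp point.
Start: joints at [-1.381, 0.091, 1.231, -0, 1.82, -0.057], TCP at [0.147, -0.582, 0.242] pointing down, gripper open.
Joint ranges: [-2.87, 2.87], [-0.86, 2.18], [0.17, 2.46], [-1.51, 4.65], [0.06, 2.69], [-2.65, 2.65]. Speed limits (rad/s): [2.57, 2.57, 3.01, 3.14, 3.14, 3.14].

## Interface

Orientations are given as a unit quaternion [w, x, y, z].
In Python, from station import r gives the robot as it stands.
- The arm moves only by the shell command python3 -m jog 'ROWS' [FORCE]. ROWS is JSON, a list of rows, each a list of 3 entries, a list of its own where there are three numbers: the gripper command: -1 is shut, 1 is fully open, values between are in proportion, then the shift along the world's x, y, z in m, then the turn, a rotation vector about the world's x, y, z in degrees. A call has 1 to 12 rows; each row is the pose to reach, as a shift and turn from the pose commanded when the call began; what a row does not reach only later rows make up. A row lasts 1/8 s, in which the tool goes at most 62.5 mm and 10.7 degrees, less where a joint would pass 70% of its speed; a pose out of reach is approached as far as the arm can. A call with a gripper value outside its range is refused whole. The fingers move at their own pace and stop on an object; FORCE is the grip in N (left out, the last holds). Time passes only in rows, so rows that repeat a pose let the fingers close. It gives the time, the measured TCP pose, the force and the opening at its end, in the units of the state.
- r.sense(): the state, without advancing time (a new reading comes with each control period).
- r.capture(name): name is "scene" or "top" or "wrist"; returns (picture, depth): 420x560x3 uint8, blue, green, red; 420x560 float32, m along the optical axis (not along the pixel's ray), 0 where there is no reading.
- r.get_calibration(name): a dict with "fx", "fy", "cx", "cy" (pixels), "R" (3x3) and "t" (3): a world point X has camera coordinates R X + t. Camera axes: x right, y down, z forward; pixel columns grow to the right and rows downward; lengths in m; the calibration is good to about 2 mm. A picture is of the moment at which its call begins: read the wrist's pose just before it. get_calibration takes no time and is no camera call; for the wrist camera it gives the pose at the moment of the call.
- r.close_job(): hands the job in, once; it reports no verdict.
The state is a dict: "time_s": time; "joints": joint angles; "qd": joint speeds; "joint_torque": joint torques, N m; "tcp_pos": TCP position; "orientation": TCP orientation; "ft_force": force on the tool from outside, world axes, zero at the start; "moment": the same for the moment, N m; "finger_gap": opening from 0.0 (shut) to 1.0 (fully open).
Only numpy, scipy, OpenCV 4.12 (cv2) and the standard library are available. Lean on these libraries where they do the work, as an engineer would, in place of code of your own. Each camera call takes 0.05 s, during which the arm holds its last target.

## Working session

There is one attempt and no reset: what is moved stays moved. The work goes in short steps, Python scripts to look and compute and a shell command to move; the robot and the scene stay as the last step left them, time stands still between calls to the robot, and variables do not carry over. Pictures are saved under pics/ and viewed, and the job is handed in when it is done.

```bash
mkdir -p pics; ls; python3 - <<'E'
from station import r
import cv2,numpy as np
s=r.sense();print(s)
for n in ("scene","top"):
    p,d=r.capture(n);cv2.imwrite(f"pics/{n}0.png",p);np.save(f"pics/{n}0.npy",d)
    c=r.get_calibration(n);print(n,c)
E
```

```text
pics
{'time_s': 0.0, 'joints': array([-1.38070268e+00,  9.18391610e-02,  1.23184269e+00, -7.22614030e-06,
        1.81979137e+00, -5.66859145e-02]), 'qd': array([ 8.15843954e-05,  8.24217280e-04, -5.86478328e-04,  1.28240271e-04,
       -9.03570642e-04, -3.18052681e-04]), 'joint_torque': array([ 3.59992919e-03, -4.46448076e+01, -4.06439424e+01,  6.99634245e-02,
        2.92690436e-02, -1.03144837e-04]), 'tcp_pos': array([ 0.14652648, -0.58157632,  0.24054303]), 'orientation': array([-9.37963474e-04,  9.92396805e-01,  1.23075983e-01, -6.61690377e-05]), 'ft_force': array([ 0.66314264, -0.40084006, -0.95862059]), 'moment': array([-0.00408974,  0.06589263,  0.00362533]), 'finger_gap': 1.000835691356883}
scene {'fx': 451.2099775130437, 'fy': 451.2099775130437, 'cx': 279.6925044658536, 'cy': 216.1207477947635, 'R': array([[-0.13879505,  0.99029129, -0.00768791],
       [ 0.75237417,  0.10039538, -0.65104061],
       [-0.64394802, -0.0961454 , -0.75900396]]), 't': array([ 0.13997662, -0.39414443,  1.37765681])}
top {'fx': 474.02502979991203, 'fy': 474.02502979991203, 'cx': 282.4978533369308, 'cy': 212.77839137677205, 'R': array([[-9.69664574e-02, -9.95287589e-01,  3.48299323e-04],
       [-9.71957330e-01,  9.46181561e-02, -2.15282033e-01],
       [ 2.14234580e-01, -2.12136682e-02, -9.76551855e-01]]), 't': array([-0.00646002,  0.62653375,  0.77790623])}
```

View pics/scene0.png

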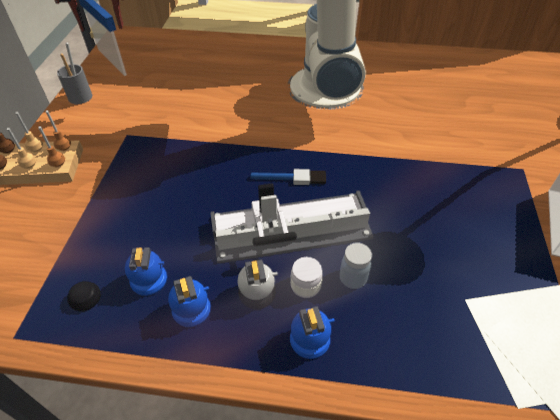

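View pics/top0.png

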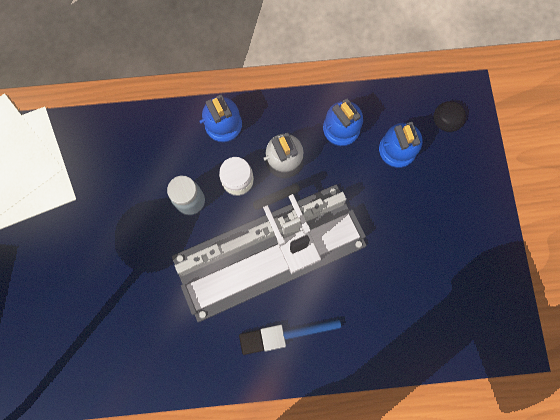

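The scene view shows the grey ball vise at (256,280), blue vises at (146,270), (190,300) and (311,333), the tin at (307,277), the jar at (356,265), the brush at (290,177) and the base at about (290,225). In the top view the grey vise is at (284,152), blue ones at (221,118), (343,122) and (402,145), the tin at (236,175), the jar at (185,195), and the grip and lever at about (300,243). Only the grey one at (284,152) fits the description. Next I'll enlarge it and the base.

```bash
python3 - <<'E'
import cv2
p=cv2.imread("pics/top0.png");cv2.imwrite("pics/topc.png",cv2.resize(p[120:330,160:380],None,fx=2.8,fy=2.8,interpolation=cv2.INTER_CUBIC))
p=cv2.imread("pics/scene0.png");cv2.imwrite("pics/scenec.png",cv2.resize(p[165:305,200:390],None,fx=4,fy=4,interpolation=cv2.INTER_CUBIC))
E
```

```text
(no output)
```

View pics/topc.png

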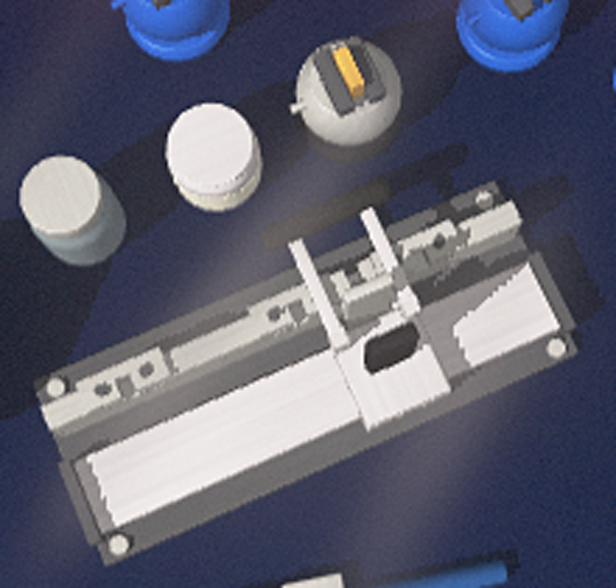

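View pics/scenec.png

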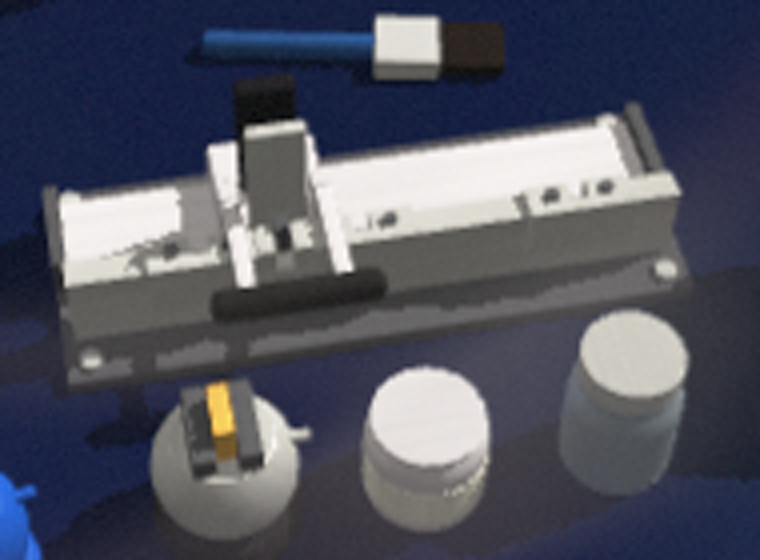

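```bash
cat > h.py <<'E'
import numpy as np
from station import r
def ray(n,u,v,z):
    c=r.get_calibration(n);R=c["R"];t=c["t"]
    d=R.T@np.array([(u-c["cx"])/c["fx"],(v-c["cy"])/c["fy"],1]);o=-R.T@t
    return o+d*(z-o[2])/d[2]
def tri(a,b):
    A=[];B=[]
    for n,u,v in(a,b):
        c=r.get_calibration(n);P=np.array([[c["fx"],0,c["cx"]],[0,c["fy"],c["cy"]],[0,0,1]])@np.c_[c["R"],c["t"]]
        A+=[u*P[2]-P[0],v*P[2]-P[1]]
    A=np.array(A);return np.linalg.lstsq(A[:,:3],-A[:,3],rcond=None)[0]
E
python3 - <<'E'
from h import *
T=lambda u,v,z:ray("top",160+u/2.8,120+v/2.8,z)
S=lambda u,v,z:ray("scene",200+u/4,165+v/4,z)
b=np.array([T(*p,.013) for p in((56,387),(118,545),(557,348),(485,198))])
print(b.round(4)); o=b.mean(0)
print("scene bolts",S(665,268,.013),S(92,360,.013))
dy=(b[0]+b[1]-b[2]-b[3]);yaw=np.arctan2(-dy[0],dy[1]);print("yaw",np.degrees(yaw),"o",o)
print("yaw far pair",[np.degrees(np.arctan2(-(p-q)[0],(p-q)[1])) for p,q in((b[0],b[3]),(b[1],b[2]))])
c,s=np.cos(yaw),np.sin(yaw);M=np.array([[c,s,0],[-s,c,0],[0,0,1]])
B=lambda X:M@(X-[o[0],o[1],0])
print("vise brass top T",B(T(348,66,.094)),"S",B(S(222,420,.09)))
print("vise ring tri",B(tri(("top",160+348/2.8,120+93/2.8),("scene",200+225/4,165+462/4))))
print("tin",B(T(212,138,.06)),"jar",B(T(62,190,.085)))
for n,p in dict(slotP=(125,383),boltPa=(102,390),boltPb=(147,370),slot0=(297,314),bolt0a=(275,313),boltMa=(440,240)).items(): print(n,B(T(*p,.066)))
# grip top & lever top in scene: fixed grip z .124, lever z .125
print("lever top tips S",B(S(248,126,.125)),B(S(304,122,.125)))
print("fixed grip top far edge? S",B(S(236,85,.124)),B(S(294,78,.124)))
print("rest ends S",B(S(213,293,.077)),B(S(385,270,.077)))
print("brush tips",S(205,40,.01),S(500,50,.01))
E
```

```text
[[ 0.5672  0.1303  0.013 ]
 [ 0.4605  0.0954  0.013 ]
 [ 0.5609 -0.2053  0.013 ]
 [ 0.6689 -0.1697  0.013 ]]
scene bolts [0.56417224 0.12998808 0.013     ] [ 0.66697033 -0.16887676  0.013     ]
yaw 18.592970517799767 o [ 0.56437788 -0.03730973  0.013     ]
yaw far pair [np.float64(18.71827322121483), np.float64(18.46778007920236)]
vise brass top T [ 0.15506541 -0.09937674  0.094     ] S [ 0.15756516 -0.09961917  0.09      ]
vise ring tri [ 0.15344267 -0.09922025  0.04759103]
tin [ 0.15765475 -0.00270646  0.06      ] jar [0.15648024 0.09807582 0.085     ]
slotP [0.03021291 0.10976747 0.066     ]
boltPa [0.03202761 0.12455387 0.066     ]
boltPb [0.03215219 0.09408062 0.066     ]
slot0 [ 0.02628395 -0.00618904  0.066     ]
bolt0a [0.0325766  0.00627138 0.066     ]
boltMa [ 0.0328511  -0.10925749  0.066     ]
lever top tips S [ 0.0081515  -0.06200663  0.125     ] [ 0.01083459 -0.03377441  0.125     ]
fixed grip top far edge? S [-0.02255156 -0.06336707  0.124     ] [-0.02179992 -0.03311196  0.124     ]
rest ends S [ 0.07291312 -0.09197926  0.077     ] [ 0.07489085 -0.00455276  0.077     ]
brush tips [ 0.4178835  -0.15372464  0.01      ] [0.40279007 0.02753519 0.01      ]
```

The ring, brass and tin readings put the grey vise at base y ≈ -0.10, so the target is the slot near y = -100 (carriage about -50 mm, in base -y). One bolt of that plate reads -109, so its slot is probably at about -95. The base yaw is 18.6°. Next I'll move above the grip with the jaws across the rail and take a close look.

```bash
python3 -m jog '[[1,[0.415,0.49,0.02],[0,0,94.4]],[1,[0.415,0.49,0.02],[0,0,94.4]],[1,[0.415,0.49,0.02],[0,0,94.4]],[1,[0.415,0.49,0.02],[0,0,94.4]],[1,[0.415,0.49,0.02],[0,0,94.4]],[1,[0.415,0.49,0.02],[0,0,94.4]],[1,[0.415,0.49,0.02],[0,0,94.4]],[1,[0.415,0.49,0.02],[0,0,94.4]],[1,[0.415,0.49,0.02],[0,0,94.4]],[1,[0.415,0.49,0.02],[0,0,94.4]],[1,[0.415,0.49,0.02],[0,0,94.4]],[1,[0.415,0.49,0.02],[0,0,94.4]]]' 15
python3 - <<'E'
from h import *
import cv2
s=r.sense();print(s["joints"],s["tcp_pos"],s["qd"].max());print(r.get_calibration("wrist"))
p,d=r.capture("wrist");cv2.imwrite("pics/w1.png",p)
E
```

```text
time_s: 1.6
tcp_pos: [0.5616, -0.0914, 0.2609]
orientation: [-0.001, 0.583, 0.812, -0.001]
ft_force: [0.1, -0.6, 0.7]
finger_gap: 1.002
[-2.20895814e-01  1.35508367e-02  1.27684778e+00 -5.24549396e-04
  1.85279244e+00 -5.46210305e-01] [ 0.56163573 -0.0914449   0.26086473] 0.015293974578221244
{'fx': 338.3631770769131, 'fy': 338.3631770769131, 'cx': 280.5268357429388, 'cy': 212.33715460040037, 'R': array([[ 0.94769349,  0.31917609, -0.00191625],
       [ 0.30630337, -0.90775102,  0.28664669],
       [ 0.08975129, -0.27224016, -0.95803445]]), 't': array([-0.50135455, -0.29564867,  0.33389939])}
```

View pics/w1.png

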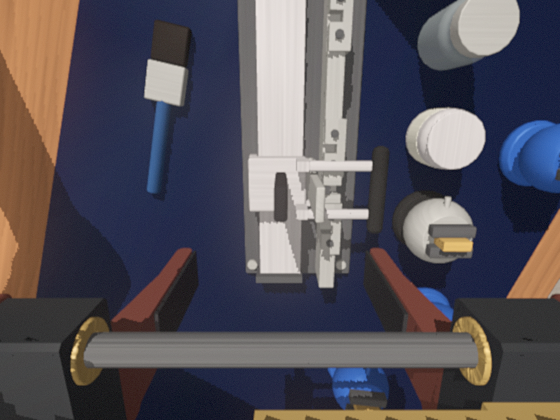

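The wrist view shows the grip and lever at about (275-320,200), the rest at (378,190), the -100 plate at about (330,235), and the grey vise at (438,232).

```bash
python3 - <<'E'
import cv2
p=cv2.imread("pics/w1.png");cv2.imwrite("pics/w1c.png",cv2.resize(p[140:295,235:400],None,fx=3.8,fy=3.8,interpolation=cv2.INTER_CUBIC))
E
```

```text
(no output)
```

View pics/w1c.png

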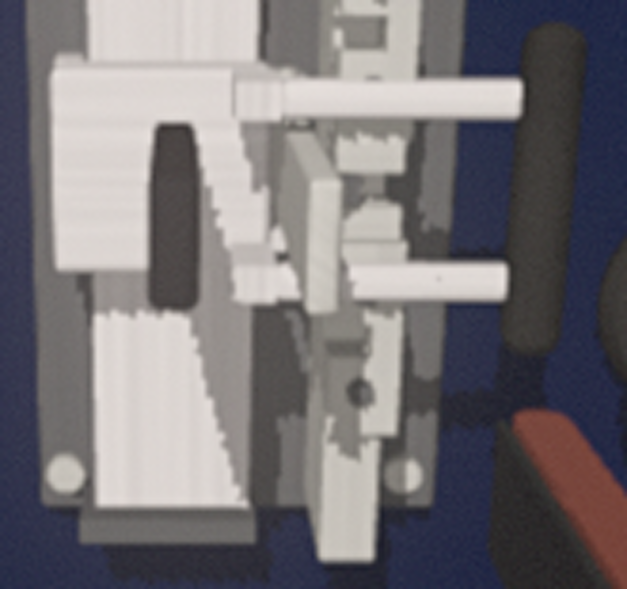

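```bash
python3 - <<'E'
import cv2
from h import *
p=cv2.imread("pics/w1.png");c=p[185:265,305:350]
g=cv2.convertScaleAbs(cv2.resize(c,None,fx=7,fy=7,interpolation=cv2.INTER_CUBIC),alpha=1.6,beta=-30);cv2.imwrite("pics/w1d.png",g)
yaw=np.radians(18.6);o=np.array([.5644,-.0373])
cs,s=np.cos(yaw),np.sin(yaw);M=np.array([[cs,s],[-s,cs]])
W=lambda u,v,z:ray("wrist",235+u/3.8,140+v/3.8,z)
B=lambda u,v,z:(M@(W(u,v,z)[:2]-o)).round(4)
for n,a in dict(bolts1=(65,473,.013),bolts2=(404,473,.013),plateE=(382,436,.066),plateW=(375,240,.066),plate0lo=(375,68,.066),slot0=(365,32,.066),start_hi=(370,172,.066),start_lo=(372,203,.066),bolt=(359,393,.066),band_hi=(347,341,.066),band_lo=(347,355,.066),
 fg_top_hi=(175,125,.124),fg_tl=(150,130,.124),fg_bl=(150,306,.124),fg_br=(197,306,.124),lev_tl=(310,180,.125),lev_tr=(340,180,.125),lev_bl=(308,310,.125),lev_br=(335,310,.125),rest_hi=(555,25,.077),rest_lo=(530,352,.077),rest_l=(517,200,.077)).items(): print(n,B(*a))
E
```

```text
bolts1 [-0.0584 -0.1588]
bolts2 [ 0.0544 -0.1588]
plateE [ 0.0373 -0.1221]
plateW [ 0.0327 -0.0642]
plate0lo [ 0.0307 -0.0176]
slot0 [ 0.0277 -0.0083]
start_hi [ 0.0306 -0.0454]
start_lo [ 0.0315 -0.0539]
bolt [ 0.0302 -0.1089]
band_hi [ 0.0262 -0.0934]
band_lo [ 0.0264 -0.0975]
fg_top_hi [-0.0216 -0.0223]
fg_tl [-0.0271 -0.0234]
fg_bl [-0.0274 -0.0641]
fg_br [-0.0166 -0.0641]
lev_tl [ 0.0083 -0.0345]
lev_tr [ 0.0149 -0.0345]
lev_bl [ 0.0087 -0.0648]
lev_br [ 0.0148 -0.0648]
rest_hi [ 0.0736 -0.0055]
rest_lo [ 0.0742 -0.0926]
rest_l [ 0.0675 -0.0505]
```

View pics/w1d.png

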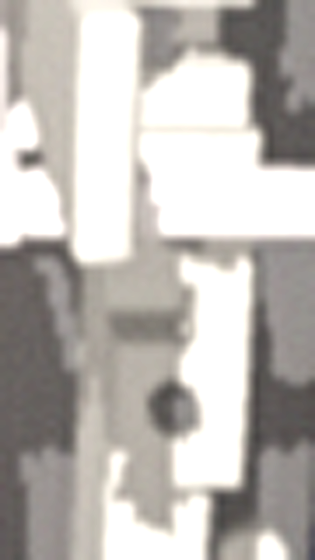

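The measurements agree with the given sizes: start slot at base y -49.7 (given -50), plate 58 mm wide (given 57), and grip to rest about 82 mm. The -100 plate has its middle and slot at about -94, so the carriage should travel about -44 mm. Now I'll descend around the grip.

```bash
python3 -m jog '[[1,[0.0055,0.002,-0.04],[0,0,0]],[1,[0.0055,0.002,-0.09],[0,0,0]],[1,[0.0055,0.002,-0.13],[0,0,0]],[1,[0.0055,0.002,-0.153],[0,0,0]],[1,[0.0055,0.002,-0.153],[0,0,0]]]' 15
python3 - <<'E'
from h import *
import cv2
s=r.sense();print(s["ft_force"])
p,d=r.capture("wrist");cv2.imwrite("pics/w2.png",p)
E
```

```text
time_s: 2.28
tcp_pos: [0.565, -0.0915, 0.1065]
orientation: [-0.002, 0.585, 0.811, -0.001]
ft_force: [0.2, 0.7, 0.0]
finger_gap: 1.003
[0.22306213 0.67689777 0.03503332]
```

View pics/w2.png

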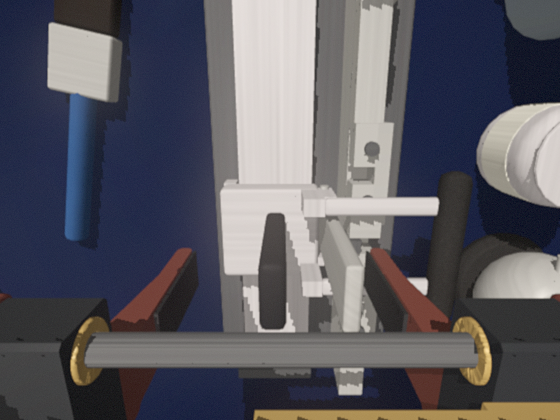

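The grip and lever stand between the open fingers, with the grip at (272,270), the lever at (345,275) and clear space on both sides. Now I'll squeeze.

```bash
python3 -m jog '[[0.4,[0.002,0.001,0],[0,0,0]],[0.1,[0.002,0.001,0],[0,0,0]],[-0.1,[0.002,0.001,0],[0,0,0]],[-0.25,[0.002,0.001,0],[0,0,0]],[-0.4,[0.002,0.001,0],[0,0,0]],[-0.6,[0.002,0.001,0],[0,0,0]],[-1,[0.002,0.001,0],[0,0,0]],[-1,[0.002,0.001,0],[0,0,0]]]' 20
python3 - <<'E'
from h import *
import cv2
s=r.sense();print(s["ft_force"],s["finger_gap"]*88)
p,d=r.capture("wrist");cv2.imwrite("pics/w3.png",p)
E
```

```text
time_s: 3.32
tcp_pos: [0.5683, -0.0892, 0.109]
orientation: [-0.0, 0.584, 0.812, -0.001]
ft_force: [-5.0, -1.7, 5.8]
finger_gap: 0.304
[-4.9784094  -1.71120411  5.78158966] 26.71383447953845
```

View pics/w3.png

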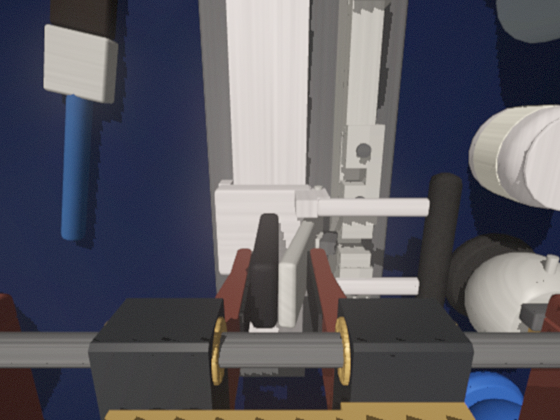

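The gap is 26.7 mm. At the fingertip height of 90 mm, full squeeze would give 27.4 mm and pin-on-face about 31 mm, so the lever is fully squeezed. The picture shows the lever tilted against the grip, at about (297,260). I'll start with a cautious 4 mm slide in base -y, direction (0.319, -0.948).

```bash
python3 -m jog '[[-1,[0.0003,-0.0009],[0,0,0]]]' 2>&1 | tail -1; python3 -m jog '[[-1,[0.0003,-0.0009,0],[0,0,0]],[-1,[0.0006,-0.0019,0],[0,0,0]],[-1,[0.001,-0.0028,0],[0,0,0]],[-1,[0.0013,-0.0038,0],[0,0,0]]]' 20
```

```text
$[0][1]: bad value
time_s: 3.88
tcp_pos: [0.5695, -0.0928, 0.109]
orientation: [-0.001, 0.584, 0.812, -0.001]
ft_force: [-5.9, -1.3, 4.9]
finger_gap: 0.306
```

It slides freely, with under 1 N along the rail. I'll continue to about 38 mm.

```bash
python3 -m jog '[[-1,[0.0013,-0.0038,0],[0,0,0]],[-1,[0.0026,-0.0076,0],[0,0,0]],[-1,[0.0038,-0.0114,0],[0,0,0]],[-1,[0.0051,-0.0152,0],[0,0,0]],[-1,[0.0064,-0.019,0],[0,0,0]],[-1,[0.0077,-0.0228,0],[0,0,0]],[-1,[0.0089,-0.0265,0],[0,0,0]],[-1,[0.01,-0.0299,0],[0,0,0]],[-1,[0.0108,-0.0322,0],[0,0,0]],[-1,[0.0108,-0.0322,0],[0,0,0]]]' 20
python3 - <<'E'
from h import *
import cv2
s=r.sense();print(s["ft_force"],s["finger_gap"]*88)
for n in("top","wrist"):
  p,d=r.capture(n);cv2.imwrite(f"pics/{n}4.png",p)
  if n=="top": cv2.imwrite("pics/top4c.png",cv2.resize(p[140:290,220:380],None,fx=4,fy=4,interpolation=cv2.INTER_CUBIC))
E
```

```text
time_s: 5.12
tcp_pos: [0.5805, -0.1254, 0.109]
orientation: [-0.0, 0.584, 0.812, -0.001]
ft_force: [-5.6, -1.4, 5.6]
finger_gap: 0.304
[-5.60912313 -1.41962794  5.55098366] 26.772497568881047
```

View pics/wrist4.png

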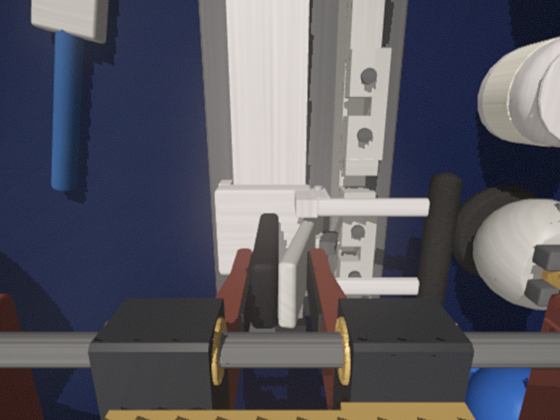

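View pics/top4c.png

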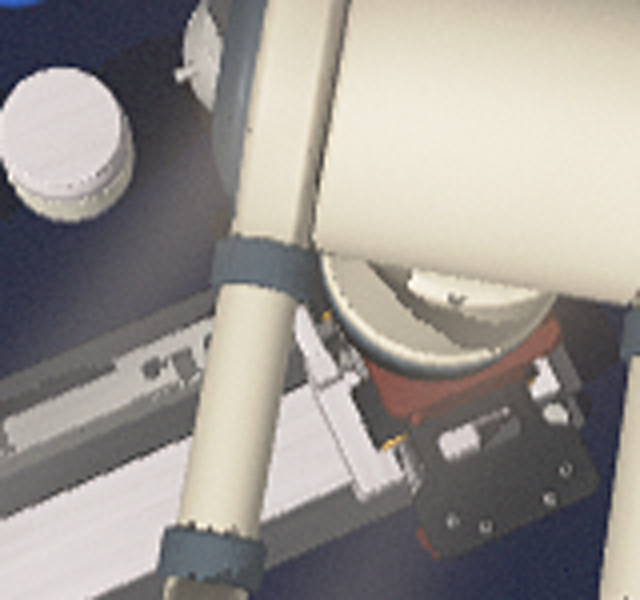

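The wrist view now shows the target plate with bolts at (358,232) and (353,277), the slot between them at about (355,255), and the drawn pin at (328,242). I'll measure the remaining distance in this picture.

```bash
python3 - <<'E'
import cv2
from h import *
p=cv2.imread("pics/wrist4.png");g=cv2.convertScaleAbs(cv2.resize(p[180:300,285:405],None,fx=5,fy=5,interpolation=cv2.INTER_CUBIC),alpha=1.2);cv2.imwrite("pics/w4c.png",g)
E
```

```text
(no output)
```

View pics/w4c.png

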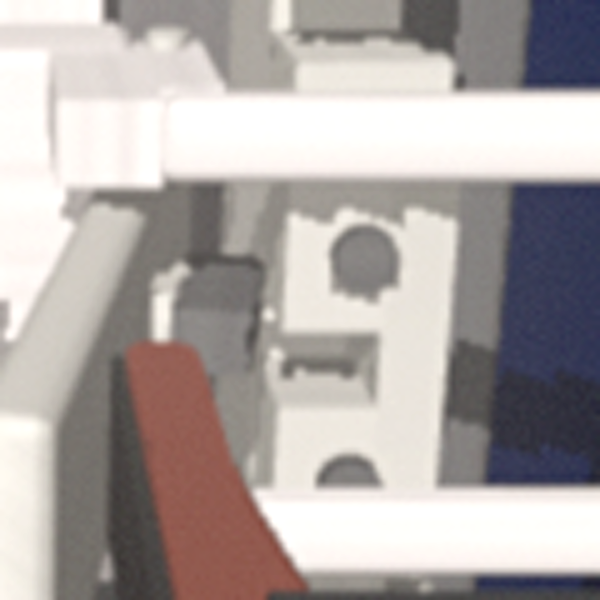

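```bash
python3 - <<'E'
from h import *
yaw=np.radians(18.6);o=np.array([.5644,-.0373])
cs,s=np.cos(yaw),np.sin(yaw);M=np.array([[cs,s],[-s,cs]])
B=lambda u,v,z:(M@(ray("wrist",285+u/5,180+v/5,z)[:2]-o)).round(4)
for a in((278,332,.066),(280,407,.066),(372,335,.066),(378,405,.066),(365,258,.068),(348,488,.066),(262,262,.066),(258,345,.066),(258,330,.066)):print(a,B(*a))
# rest ends, full picture
F=lambda u,v,z:(M@(ray("wrist",u,v,z)[:2]-o)).round(4)
print(F(444,174,.077),F(297,322,.125),F(308,220,.122))
E
```

```text
(278, 332, 0.066) [ 0.0213 -0.0869]
(280, 407, 0.066) [ 0.022  -0.0966]
(372, 335, 0.066) [ 0.0324 -0.0873]
(378, 405, 0.066) [ 0.0337 -0.0963]
(365, 258, 0.068) [ 0.0305 -0.0769]
(348, 488, 0.066) [ 0.0308 -0.1073]
(262, 262, 0.066) [ 0.019  -0.0781]
(258, 345, 0.066) [ 0.019  -0.0886]
(258, 330, 0.066) [ 0.0189 -0.0867]
[ 0.0711 -0.0418] [-0.0069 -0.0978] [-0.0029 -0.0523]
```

The slot centre measures -92 and the pin about -82 to -87 in the same frame, so roughly 5-9 mm remain. I'll go 3.5 mm further, then ease the grip so the pin rides lightly on the face and feel for the drop.

```bash
python3 -m jog '[[-1,[0.0006,-0.0017,0],[0,0,0]],[-1,[0.0011,-0.0033,0],[0,0,0]],[-1,[0.0011,-0.0033,0],[0,0,0]]]' 20; python3 -m jog '[[-1,[0.0004,0.0001,0],[0,0,0]],[-1,[0.0008,0.0003,0],[0,0,0]],[-1,[0.0008,0.0003,0],[0,0,0]]]' 10;  python3 -m jog '[[-1,[0,0,0],[0,0,0]],[-1,[0,0,0],[0,0,0]],[-1,[0,0,0],[0,0,0]]]' 6
```

```text
time_s: 5.6
tcp_pos: [0.5815, -0.1285, 0.109]
orientation: [-0.0, 0.584, 0.812, -0.001]
ft_force: [-5.5, -0.6, 4.5]
finger_gap: 0.303
time_s: 5.98
tcp_pos: [0.5821, -0.1284, 0.109]
orientation: [-0.001, 0.584, 0.812, -0.001]
ft_force: [-6.1, -2.1, 5.4]
finger_gap: 0.319
time_s: 6.35
tcp_pos: [0.5828, -0.1281, 0.109]
orientation: [0.0, 0.584, 0.812, -0.0]
ft_force: [-5.0, -0.9, 4.9]
finger_gap: 0.339
```

```bash
python3 -m jog '[[-1,[0.0004,0.0001,0],[0,0,0]],[-1,[0.0004,0.0001,0],[0,0,0]],[-1,[0.0004,0.0001,0],[0,0,0]]]' 5
```

```text
time_s: 6.72
tcp_pos: [0.5832, -0.1281, 0.109]
orientation: [-0.0, 0.584, 0.812, -0.0]
ft_force: [-4.8, -0.7, 5.5]
finger_gap: 0.347
```

```bash
python3 -m jog '[[-1,[0.0004,0.0001,0],[0,0,0]],[-1,[0.0004,0.0001,0],[0,0,0]],[-1,[0.0004,0.0001,0],[0,0,0]]]' 4; python3 -m jog '[[-1,[0.0003,-0.0009,0],[0,0,0]],[-1,[0.0006,-0.0019,0],[0,0,0]],[-1,[0.0006,-0.0019,0],[0,0,0]]]'
```

```text
time_s: 7.1
tcp_pos: [0.5834, -0.128, 0.109]
orientation: [-0.0, 0.584, 0.812, -0.001]
ft_force: [-5.5, -1.7, 5.4]
finger_gap: 0.351
time_s: 7.48
tcp_pos: [0.5853, -0.1291, 0.1091]
orientation: [0.001, 0.584, 0.812, 0.001]
ft_force: [1.4, 1.8, 3.8]
finger_gap: 0.386
```

The gap grew from 30.9 to 34.0 mm while dragging, so the pin seems to be dropping in. I'll open gradually.

```bash
python3 -m jog '[[-0.2,[0,0,0],[0,0,0]],[-0.16,[0,0,0],[0,0,0]],[-0.12,[0,0,0],[0,0,0]],[-0.08,[0,0,0],[0,0,0]],[-0.04,[0,0,0],[0,0,0]],[0,[0,0,0],[0,0,0]]]' 4
python3 - <<'E'
from h import *
import cv2
s=r.sense();print(s["ft_force"],s["finger_gap"]*88)
p,d=r.capture("wrist");cv2.imwrite("pics/w5.png",p)
E
```

```text
time_s: 8.22
tcp_pos: [0.5848, -0.1294, 0.1088]
orientation: [0.0, 0.584, 0.812, 0.0]
ft_force: [4.4, 0.5, 4.1]
finger_gap: 0.498
[4.40523804 0.47186775 4.14820484] 43.81571323507444
```

View pics/w5.png

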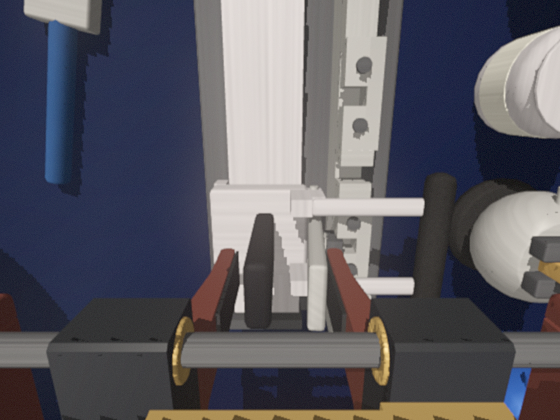

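The lever at (317,275) is upright again, parallel to the grip at (260,268). I'll open fully, check, and then lift away.

```bash
python3 -m jog '[[0.1,[0,0,0],[0,0,0]],[0.2,[0,0,0],[0,0,0]],[0.4,[0,0,0],[0,0,0]],[0.7,[-0.003,-0.001,0],[0,0,0]],[1,[-0.005,-0.002,0],[0,0,0]],[1,[-0.005,-0.002,0],[0,0,0]],[1,[-0.005,-0.002,0.03],[0,0,0]],[1,[-0.005,-0.002,0.08],[0,0,0]],[1,[-0.005,-0.002,0.13],[0,0,0]],[1,[-0.005,-0.002,0.15],[0,0,0]],[1,[-0.005,-0.002,0.15],[0,0,0]]]' 4
python3 - <<'E'
from h import *
import cv2
s=r.sense();print(s["ft_force"],s["finger_gap"]*88)
p,d=r.capture("wrist");cv2.imwrite("pics/w6.png",p);cv2.imwrite("pics/w6c.png",cv2.resize(p[140:295,235:400],None,fx=3.8,fy=3.8,interpolation=cv2.INTER_CUBIC))
p,d=r.capture("scene");cv2.imwrite("pics/s6c.png",cv2.resize(p[165:305,200:390],None,fx=4,fy=4,interpolation=cv2.INTER_CUBIC))
E
```

```text
time_s: 9.65
tcp_pos: [0.58, -0.1318, 0.2608]
orientation: [0.002, 0.584, 0.812, 0.001]
ft_force: [0.1, 0.5, 0.2]
finger_gap: 1.001
[0.07960364 0.46483951 0.21101377] 88.0953237353075
```

View pics/w6c.png

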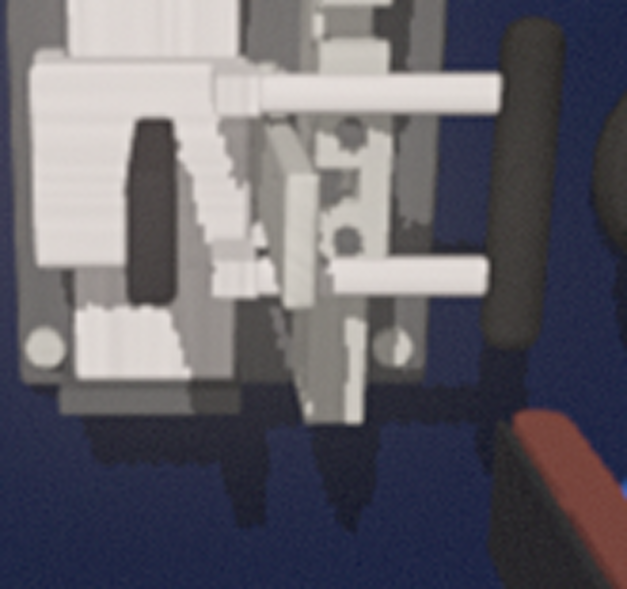

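View pics/s6c.png

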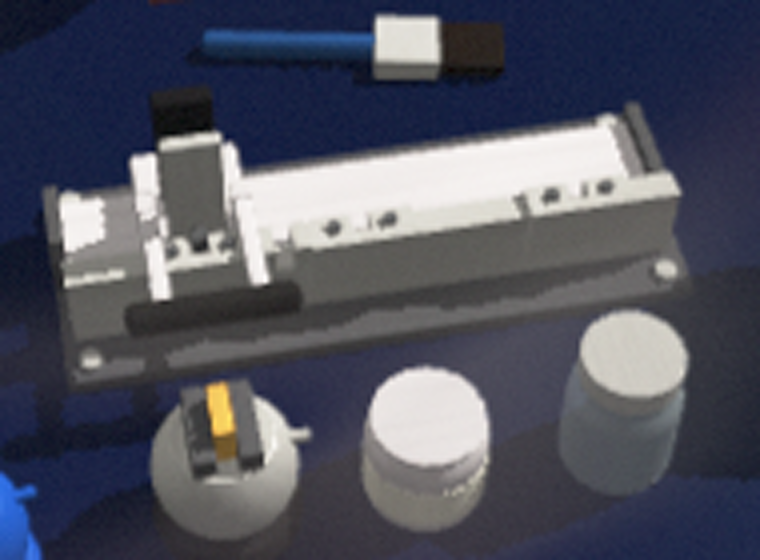

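The wrist view has the lever's outer edge 188 px from the grip's outer face, against 190 px when it was home at the start. The scene view shows the pin at (199,240), in the slot between the plate's bolts. A quick number check comes before handing in.

```bash
python3 - <<'E'
from h import *
yaw=np.radians(18.6);o=np.array([.5644,-.0373])
cs,s=np.cos(yaw),np.sin(yaw);M=np.array([[cs,s],[-s,cs]])
B=lambda n,u,v,z:(M@(ray(n,u,v,z)[:2]-o)).round(4)
W=lambda u,v,z:B("wrist",235+u/3.8,140+v/3.8,z)
S=lambda u,v,z:B("scene",200+u/4,165+v/4,z)
print("lever R",W(316,175,.125),W(312,307,.125),"grip L",W(128,303,.124),W(130,125,.124))
print("rest",S(128,308,.077),S(300,285,.077),W(533,20,.077),W(510,345,.077),"bolts",W(350,134,.068),W(346,240,.068))
print("lever tops S",S(162,142,.125),S(220,135,.125))
E
```

```text
lever R [ 0.0138 -0.0752] [ 0.0138 -0.1054] grip L [-0.0276 -0.1048] [-0.0267 -0.0643]
rest [ 0.0742 -0.1348] [ 0.0762 -0.0484] [ 0.0716 -0.0465] [ 0.0722 -0.1318] bolts [ 0.0286 -0.0766] [ 0.0287 -0.1052]
lever tops S [ 0.0107 -0.1061] [ 0.0115 -0.0768]
```

```bash
python3 - <<'E'
from station import r
print(r.sense()["time_s"]);print(r.close_job())
E
```

```text
9.75
the job is handed in; nothing more can be done
None
```

I squeezed the lever fully against the fixed grip, slid the carriage about 43 mm in base -y, and felt for the slot opposite the grey ball vise. With the grip eased to 4 N, the pin dropped in there. I then opened the jaws slowly, lifted clear and handed the job in at 9.75 s.

**Last checks:**
- **Lever:** it stands upright again. The width over grip and lever measures 41.4 mm, against 42.1 mm at the start, which is about 0.01 rad from home.
- **Pin:** it shows in the slot between the plate's bolts.
- **Rest and vise:** the rest's middle is at base y ≈ -90.5 mm and the vise at ≈ -99 mm, about 9 mm apart where 15 mm is allowed.
- **Robot:** it touches nothing, with the wrist force back near zero. The jar, tin, brush and vise look unmoved.

**What disagreed:**
- **Slot position:** the pictures put the slot anywhere from -91 to -94 mm. The feel settled it at about -91 to -93 mm.
- **Widths:** the picture widths read about 2 mm less than the 44 mm given. I compared them only with each other.
- **Pin force:** it could not be read directly. Along-rail force, where I checked it, stayed at or below about 2 N, and the grip was down to 4 N when the pin dropped.

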